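# Take the bore depth of the clamped bun foot with the rod depth gauge

## Task

Take the depth of the bore in the turned bun foot that is held in the hand-screw clamp: lower the depth gauge's rod into it with a light push until the rod bottoms and the gauge's stock sits flat on the top of the foot. Then put the gauge back upright in its bore in the bit stand, stock resting on the stand and the reading (how far the rod sticks out below the stock) unchanged, and let go. Leave the feet and the other things on the bench where they are.

Things in the scene. Friction and masses are not known exactly. Their poses are not given: they have to be found in the camera images.
- gauge: Stock of the rod depth gauge: an aluminium cross-bar 102 mm long (x), 28 mm wide (y), 20 mm high in its middle and 14 mm at the ends, 100 g, with a small brass tension screw on its +y side. Origin at the centre of its flat underside, on the rod's axis; z up along the rod. At the start it stands on the bit stand with the rod in the stand's bore.
- gauge_rod (a joint): Travel of the gauge's rod through the stock in metres: how far the rod's tip sticks out below the stock's underside (0 flush, at most 0.060). Spring friction holds the rod against 5 N along it: with less the stock stays where it is on the rod, with more it slides. This is the gauge's reading.
- rod_tip (a point): Tip of the gauge's rod: steel, 8 mm in diameter with a flat end, its last 2 mm turned down to 6.4 mm. z up along the rod. The rod carries the grip at its top: the grip's centre is 111 mm above this tip.
- rod_grip (a point): Centre of the grip at the top of the rod: black, square 18 x 18 mm, 32 mm high, flats along the gauge's x and y, z up. It is fixed to the rod; rod and grip weigh 60 g.
- stand: Bit stand: fixed beech block 90 mm (x) x 150 mm (y) x 55 mm high. Origin at the centre of its underside, z up. Its -y half holds two rows of drill bits that stand up to 34 mm above its top, 85 mm and more from the gauge's bore.
- stand_bore (a point): Centre of the mouth of the gauge's bore in the bit stand's top face (55 mm above the bench), 16 mm in diameter, through to the bench, in the stand's +y half; axes as the stand's.
- clamp: Wooden hand-screw clamp lying flat and fixed on the bench: two jaws 36 mm high and 32 mm wide along its x, 61 mm apart, two steel spindles with turned handles reaching 145 mm to either side. Origin on the bench midway between the jaws near their noses, right under the foot that it holds, z up.
- foot_a: Turned hardwood bun foot, 60 mm high, belly 60 mm and flat round top 50 mm in diameter, one of three alike; any may be the one in the clamp. In the middle of the top is an upright blind bore, 13 mm in diameter with a flat bottom (the wood marks under more than 25 N); its depth is unknown (20 to 50 mm) and differs from foot to foot. Loose, about 140 g. Origin at the centre of its underside on the bench, z up.
- foot_b: Turned hardwood bun foot, 60 mm high, belly 60 mm and flat round top 50 mm in diameter, one of three alike; any may be the one in the clamp. In the middle of the top is an upright blind bore, 13 mm in diameter with a flat bottom (the wood marks under more than 25 N); its depth is unknown (20 to 50 mm) and differs from foot to foot. Loose, about 140 g. Origin at the centre of its underside on the bench, z up.
- foot_c: Turned hardwood bun foot, 60 mm high, belly 60 mm and flat round top 50 mm in diameter, one of three alike; any may be the one in the clamp. In the middle of the top is an upright blind bore, 13 mm in diameter with a flat bottom (the wood marks under more than 25 N); its depth is unknown (20 to 50 mm) and differs from foot to foot. Loose, about 140 g. Origin at the centre of its underside on the bench, z up.
- glue: Glue bottle 160 mm high, 56 mm in diameter, upright; bystander. Origin at the centre of its underside.
- tape: Tape measure, 70 x 36 x 66 mm, upright; bystander. Origin at the centre of its underside.
- square: Try square lying flat: dark stock 100 mm long, steel blade 200 mm long; bystander. Origin under the middle of its stock.
- mallet: Joiner's mallet lying on its side, 320 mm long, head 85 mm high; bystander. Origin on the bench, 130 mm from the head's middle along the handle.
- chisel: Bench chisel lying flat, 260 mm long, wooden handle; bystander. Origin under its middle.
- sander: Cork sanding block, 115 x 66 x 28 mm; bystander. Origin at the centre of its underside.

How it is judged:
By the outcome, as a careful person would: the job done as asked, in the order asked, and still so for the second after the job is handed in, with the robot touching nothing.
It also fails if it takes over 54 s, if anything falls off the work surface, if the arm or the gripper's body presses on something with over 40 N, if the wrist force passes 120 N, or if a joint passes its speed limit or range.

## Robot

A 6-joint arm with a two-finger parallel gripper is mounted at the origin on the work surface. World frame = base frame: x ahead of the robot, y to its left, z up, the work surface at z = 0. Lengths are in mm, angles in rad, forces in N, time in s.
With the tool pointing down it reaches from about 275 to 750 mm from the base axis. Payload 10.2 kg.
Tool frame: the origin (TCP) lies midway between the tips of the shut fingers; the grasp point (between the pads) lies 19 mm behind it; z points along the fingers, y is the direction in which the jaws open and shut (so a half turn about z gives the same grasp; the last joint's range is limited). The gripper opens to 85 mm and grips with 20 to 120 N. Pads are 22 mm wide; open, the fingers measure 114 mm over their backs; the gripper's body (76 mm by 85 mm) begins 54 mm behind the grasp point. The pads swing forward as they close: fully open they stand 13 mm farther back than shut.
Start: joints at [0.94, 0.313, 1.498, -0, 1.331, -0.223], TCP at [208.223, 481.948, 231.294] pointing down, gripper open.
Joint ranges: [-2.94, 2.94], [-0.97, 2.17], [0.19, 2.56], [-1.23, 4.37], [0.02, 3.11], [-2.88, 2.88]. Speed limits (rad/s): [2.39, 2.39, 3.01, 3.14, 3.14, 3.14].

## Interface

Orientations are given as a unit quaternion [w, x, y, z].
In Python, from rig import sense, capture, finish_job, search_frame, trace gives the robot as it stands.
- The arm moves only by the tool arm_command, never from a script. Its argument "steps" is one flat list of numbers, 5 for each row, row after row: the shift along the world's x, y, z in units of 50 mm (1.0 is 50 mm), then the turn about the world's z in units of 5 degrees (1.0 is 5 degrees), then the opening in per cent of the stroke, from 0 (shut) to 100 (fully open). In form: [dx, dy, dz, twist, fingers, dx, dy, dz, twist, fingers, ...]. A call has 1 to 5 rows; each row shifts and turns the commanded pose from where the row before left it; what a row does not reach is not made up. A row lasts 1/8 s, in which the tool goes at most 62.5 mm and 10.7 degrees, less where a joint would pass 70% of its speed; a pose out of reach is approached as far as the arm can. A call is refused whole if a number of a shift passes 1 or a number of a turn 1, either way. A call with a gripper value outside its range is refused whole. The fingers move at their own pace and stop on an object; "grip_force" is the grip in N (left out, the last holds). Time passes only in rows, so rows that do not move let the fingers close. It gives the time, the measured TCP pose, the force and the opening at its end, in the units of the state.
- sense(): the state, without advancing time (a new reading comes with each control period).
- capture(name): name is "side" or "top"; returns a dict with "frame" (480x640x3 uint8, blue, green, red), "fov_y" (degrees; the focal length in pixels is half the picture's height over the tangent of half this angle, whatever the lens; pixels are square), "cx", "cy" (the principal point, pixels), "k1" (the pictures are not rectified: a ray, as slopes to the right and down, at radius r is drawn at 1 + k1 r^2 times it, then the intrinsics apply), "extrinsics" (4x4, takes a point from world to camera coordinates). Camera axes: x right, y down, z forward; pixel columns grow to the right and rows downward; lengths in mm; the calibration is good to about 2 mm. A picture is of the moment at which its call begins. There is no depth.
- finish_job(): hands the job in, once; it reports no verdict.
Trained networks look in a picture, given as the dict that the camera call returned (one of the last four; its "shot" number tells which), for a name from the list of things; names that differ only in an ending like _2 or _b are one class to them, and where a whole thing is asked for, a point or a joint stands for the part that bears it (a point fixed in the world has none). Each returns a list of dicts, best first, with "score" (0 to 1); they miss things now and then, are a little off and sometimes report something else, mostly with a low value. They report only what shows in the picture. A call takes as long as a camera call.
- search_frame(picture, target): "point" ([x, y, z] in mm, in world coordinates, good to about 4 mm: the middle of the surface that is visible of it).
- trace(picture, target): "mask" (480x640 bool, what is visible of it).
The state is a dict: "time_s": time; "joints": joint angles; "dq": joint speeds; "tau": joint torques, N m; "eef_pos": TCP position; "ee_rot": TCP orientation; "force": force on the tool from outside, world axes, zero at the start; "wrist_torque": the same for the moment, N m; "grip_width": opening from 0.0 (shut) to 1.0 (fully open).
Only numpy, scipy, OpenCV 4.12 (cv2) and the standard library are available. Lean on these libraries where they do the work, as an engineer would, in place of code of your own. Each camera call takes 0.05 s, during which the arm holds its last target. There are 200 camera calls.

## Working session

There is one attempt and no reset: what is moved stays moved. The work goes in short steps, Python scripts to look and compute and a tool call to move; the robot and the scene stay as the last step left them, time stands still between calls to the robot, and variables do not carry over. Pictures are saved under pics/ and viewed, on a budget of 10 in all, crops included, one or two more only if the job needs it, and the job is handed in when it is done.

Besides the shell and the picture viewer there is one more tool, called after ">>>" as name(argument=value, ...), one argument or row to a line, values as JSON. arm_command: Moves the arm, as the interface text tells. Its arguments: {"type":"object","properties":{"steps":{"type":"array"},"grip_force":{"type":"number"}},"required":["steps"]}

```bash
mkdir -p pics; ls; cat > h.py <<'E'
import numpy as np, cv2
from rig import sense, capture, finish_job, search_frame, trace
def K(c):
    f=240/np.tan(np.radians(c["fov_y"])/2); return f
def proj(c,P):
    P=np.atleast_2d(np.asarray(P,float)); E=np.array(c["extrinsics"]); q=P@E[:3,:3].T+E[:3,3]
    s=q[:,:2]/q[:,2:]; r2=(s**2).sum(1,keepdims=True); s=s*(1+c["k1"]*r2)
    return s*K(c)+[c["cx"],c["cy"]]
def ray(c,uv,z):
    d=(np.atleast_2d(np.asarray(uv,float))-[c["cx"],c["cy"]])/K(c); s=d.copy()
    for _ in range(30): s=d/(1+c["k1"]*(s**2).sum(1,keepdims=True))
    E=np.array(c["extrinsics"]); R=E[:3,:3]; o=-R.T@E[:3,3]
    w=np.c_[s,np.ones(len(s))]@R
    return o+w*((z-o[2])/w[:,2:])
def st():
    s=sense(); print({k:np.round(s[k],3).tolist() for k in ("time_s","joints","eef_pos","ee_rot","force","grip_width")})
E
python3 - <<'E'
from h import *
st()
for n in("side","top"):
    c=capture(n); cv2.imwrite(f"pics/{n}0.png",c["frame"])
    print(n,c["fov_y"],c["cx"],c["cy"],c["k1"],np.round(c["extrinsics"],3).tolist())
    for t in("gauge","gauge_rod","rod_grip","rod_tip","stand","stand_bore","clamp","foot_a","glue","tape","square","mallet","chisel","sander"):
        try: print(t,[(np.round(d["point"],1).tolist(),round(d["score"],2)) for d in search_frame(c,t)][:4])
        except Exception as e: print(t,e)
E
```

```text
pics
{'time_s': 0.0, 'joints': [0.94, 0.313, 1.498, 0.0, 1.331, -0.223], 'eef_pos': [208.051, 481.74, 230.732], 'ee_rot': [-0.0, 0.202, 0.979, -0.001], 'force': [-1.017, 0.174, 0.49], 'grip_width': 0.995}
side 45.576939993192454 319.57088194501046 239.41586924626347 -0.11563375839868155 [[0.464, -0.886, -0.006, -278.754], [-0.511, -0.262, -0.819, 380.581], [0.723, 0.383, -0.574, 1247.989], [0.0, 0.0, 0.0, 1.0]]
gauge [([534.6, 279.0, 73.4], 0.9)]
gauge_rod [([396.8, 428.9, 20.1], 0.21)]
rod_grip []
rod_tip [([538.9, 274.7, 149.6], 0.55), ([751.7, 266.7, 9.8], 0.53)]
stand [([519.2, 205.9, 53.3], 0.77)]
stand_bore [([516.3, 212.8, 45.1], 0.71), ([534.3, 276.9, 78.2], 0.54)]
clamp [([592.4, -264.8, 27.8], 0.65)]
foot_a [([734.3, 16.7, 42.1], 0.95), ([521.6, -242.2, 43.2], 0.87), ([399.7, -0.1, 35.5], 0.69)]
glue [([561.8, -497.3, 81.3], 0.81)]
tape [([382.4, -485.2, 54.6], 0.61)]
square [([754.3, 264.4, 8.4], 0.72)]
mallet [([541.2, 280.6, 149.2], 0.75), ([746.7, -378.6, 54.9], 0.7), ([736.4, 17.5, 38.5], 0.4)]
chisel [([392.7, 427.7, 20.7], 0.8), ([747.4, -378.0, 53.6], 0.33)]
sander 
[... 336 characters left out ...]
 [([598.6, -242.6, 38.8], 0.51)]
rod_grip [([541.3, 279.0, 168.8], 0.66)]
rod_tip [([539.3, 276.3, 165.3], 0.4)]
stand [([749.3, 23.4, 61.3], 0.52)]
stand_bore [([545.4, 220.6, 53.2], 0.9), ([542.6, 270.9, 163.8], 0.48)]
clamp [([599.9, -246.7, 37.9], 0.94)]
foot_a [([421.0, 4.3, 62.8], 0.85), ([543.6, -232.7, 62.4], 0.74), ([747.2, 23.1, 60.7], 0.61), ([599.9, -243.2, 36.5], 0.41)]
glue [([577.7, -484.9, 98.8], 0.65)]
tape [([407.9, -474.1, 65.4], 0.95)]
square [([758.9, 271.3, 6.4], 0.65)]
mallet [([755.0, -361.4, 57.0], 0.77)]
chisel [([751.4, -359.1, 54.5], 0.66), ([539.4, 276.9, 70.9], 0.59), ([406.2, 441.4, 18.0], 0.58), ([415.0, 3.1, 60.3], 0.16)]
sander [([590.0, 478.1, 30.1], 0.74)]
```

View pics/top0.png

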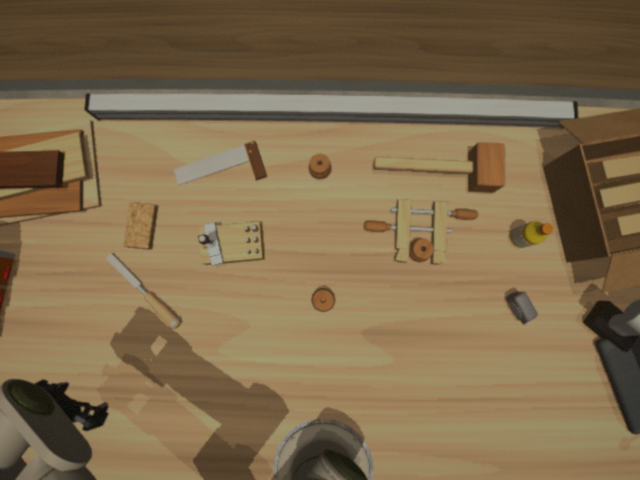

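View pics/side0.png

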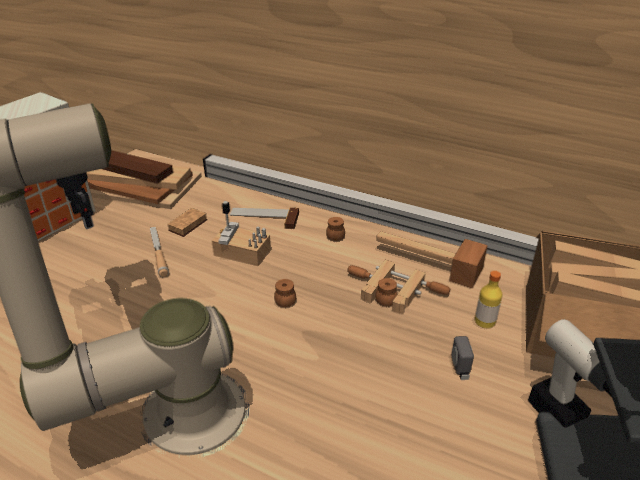

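The top view shows the gauge at about (212,240) on the stand (230,242), and the clamped foot with its bore near (423,249). The side view shows them at (228,230) and (387,291). The other two feet are free. Next I'll measure both closely.

```bash
cat > a.py <<'E'
from h import *
rows=[]
for n,bx in(("top",((180,205,100,75),(382,212,100,75))),("side",((195,195,80,60),(347,260,80,60)))):
    c=capture(n); f=c["frame"]; r=[]
    for x,y,w,h in bx: r.append(cv2.resize(f[y:y+h,x:x+w],(400,300),interpolation=cv2.INTER_CUBIC))
    rows.append(np.hstack(r))
    for t in("gauge","rod_grip","stand","foot_a","clamp"):
        for d in trace(c,t)[:3]:
            m=d["mask"]; ys,xs=np.nonzero(m)
            if len(xs)<5: continue
            print(n,t,round(d["score"],2),len(xs),"cen",xs.mean().round(2),ys.mean().round(2),"bb",xs.min(),xs.max(),ys.min(),ys.max(),"rect",np.round(cv2.minAreaRect(np.c_[xs,ys].astype(np.float32))[2],1))
    for t,p in(("grip150",(540,279,150)),("foot60",(544,-233,60)),("foot0",(544,-233,0))): print(n,t,proj(c,p).round(1))
cv2.imwrite("pics/crop1.png",np.vstack(rows))
E
python3 a.py
```

```text
top gauge 0.92 677 cen 211.15 242.37 bb 198 222 221 264 rect 79.2
top gauge 0.42 2920 cen 459.89 166.11 bb 374 505 142 192 rect 90.0
top gauge 0.26 92 cen 203.91 239.29 bb 198 211 235 243 rect 0.0
top rod_grip 0.47 440 cen 420.66 249.87 bb 410 432 239 261 rect 90.0
top stand 0.73 491 cen 319.85 165.7 bb 309 331 153 178 rect 90.0
top stand 0.6 1945 cen 237.15 242.92 bb 198 264 222 264 rect 85.4
top stand 0.34 2970 cen 459.59 165.94 bb 373 505 142 192 rect 90.0
top foot_a 0.91 434 cen 420.74 249.71 bb 410 432 239 261 rect 90.0
top foot_a 0.71 475 cen 319.96 166.26 bb 309 331 153 178 rect 90.0
top foot_a 0.56 427 cen 323.14 299.75 bb 312 334 289 311 rect 90.0
top clamp 0.7 2687 cen 421.0 227.52 bb 364 477 199 264 rect 3.3
top grip150 [[203.5 240.9]]
top foot60 [[422.3 247.6]]
top foot0 [[417.6 250. ]]
side gauge 0.88 426 cen 226.85 225.39 bb 218 238 201 244 rect 4.8
side rod_grip 0.65 78 cen 225.72 209.1 bb 223 229 202 224 rect 90.0
side stand 0.68 1406 cen 244.1 246.27 bb 213 269 228 264 rect 87.0
side foot_a 0.91 477 cen 385.59 291.9 bb 375 396 278 305 rect 90.0
side foot_a 0.77 535 cen 284.05 292.76 bb 273 295 278 307 rect 90.0
side foot_a 0.77 393 cen 335.29 228.83 bb 326 344 217 240 rect 90.0
side clamp 0.74 1813 cen 395.45 284.69 bb 348 449 260 313 rect 16.6
side grip150 [[224.8 208.1]]
side foot60 [[387.  282.4]]
side foot0 [[385.7 299.4]]
```

View pics/crop1.png

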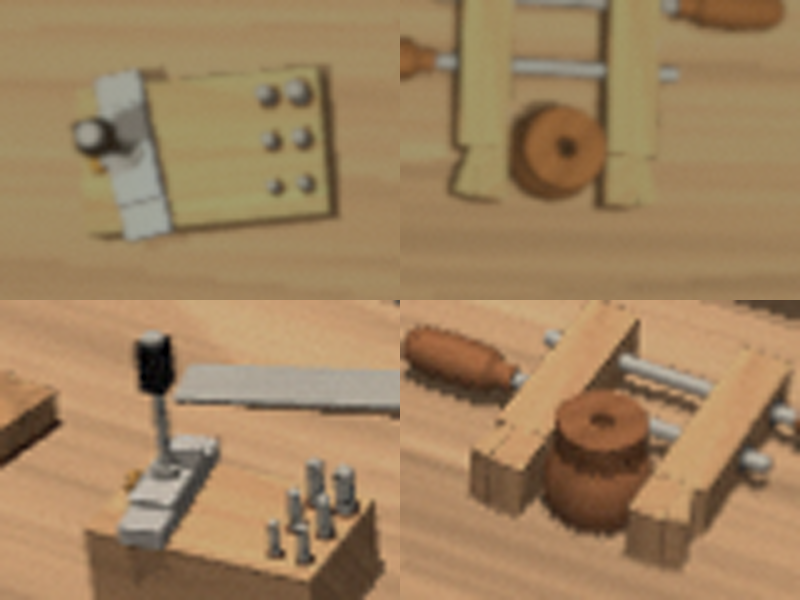

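```bash
cat > b.py <<'E'
from h import *
from scipy.optimize import least_squares
c={n:capture(n) for n in("top","side")}
def tri(a,b):
    f=lambda p:np.r_[proj(c["top"],p[:3])[0]-a,proj(c["side"],p[:3])[0]-b]
    r=least_squares(f,[540,0,60]); return r.x.round(1),r.fun.round(2)
print("bore",ray(c["top"],[423.4,248.4],60).round(1),ray(c["side"],[387,283.6],60).round(1),tri([423.4,248.4],[387,283.6]))
# grip: top view sees top face (zc+16), side sees centre
f=lambda p:np.r_[proj(c["top"],p+[0,0,16])[0]-[202.1,237.9],proj(c["side"],p)[0]-[225.4,207.4]]
r=least_squares(f,[540,279,150]);print("grip",r.x.round(1),r.fun.round(2))
U=lambda q,x0,y0,s:[x0+(q[0]+.5)/s-.5,y0+(q[1]+.5)/s-.5]
def line(a,b,z):
    p=ray(c["top"],[U(a,180,205,4),U(b,180,205,4)],z);d=p[0]-p[1];return p.round(1).tolist(),np.degrees(np.arctan2(d[1],d[0])).round(1),np.hypot(*d[:2]).round(1)
print("stock left",line((95,80),(125,240),69)); print("stock right",line((139,70),(172,232),69))
print("stand right edge",line((322,68),(333,214),55));print("stand bottom edge",line((333,214),(92,235),55))
E
python3 b.py
```

```text
bore [[ 542.1 -235.7   60. ]] [[ 539.2 -234.8   60. ]] (array([ 541.7, -235.1,   58.6]), array([-0.35,  0.21,  0.44, -0.09]))
grip [544.5 278.8 149.8] [-0.23  0.14  0.36  0.03]
stock left ([[589.1, 303.3, 69.0], [491.6, 279.6, 69.0]], np.float64(13.7), np.float64(100.4))
stock right ([[595.8, 276.4, 69.0], [497.1, 251.1, 69.0]], np.float64(14.3), np.float64(101.9))
stand right edge ([[601.3, 165.9, 55.0], [511.2, 155.7, 55.0]], np.float64(6.5), np.float64(90.8))
stand bottom edge ([[511.2, 155.7, 55.0], [495.1, 303.7, 55.0]], np.float64(-83.8), np.float64(148.9))
```

>>> arm_command(
  steps=[0.84,-0.51,0,0.93,60,0.84,-0.51,0,0.93,60,0.84,-0.51,0,0.93,60,0.84,-0.51,0,0.93,60,0.84,-0.51,0,0.93,60],
  grip_force=30,
)

```text
time_s: 2.82
eef_pos: [419.5, 353.5, 231.4]
ee_rot: [0.0, -0.0, 1.0, 0.0]
force: [0.2, -0.1, 0.2]
grip_width: 0.601
```

>>> arm_command(
  steps=[0.84,-0.51,0,0.93,60,0.84,-0.51,0,0.93,60,0.84,-0.51,0,0.93,60,0,0,0,0,60,0,0,0,0,60],
)

```text
time_s: 3.45
eef_pos: [543.8, 278.2, 231.1]
ee_rot: [-0.0, -0.12, 0.993, 0.0]
force: [-0.4, 1.1, -0.6]
grip_width: 0.603
```

>>> arm_command(
  steps=[0,0,-0.6,0,60,0,0,-0.6,0,60,0,0,-0.5,0,60,0,0,-0.3,0,60,0,0,0,0,60],
)

```text
time_s: 4.08
eef_pos: [543.6, 278.4, 131.0]
ee_rot: [-0.001, -0.121, 0.993, -0.0]
force: [-0.9, -0.3, -0.7]
grip_width: 0.599
```

```bash
cat > v.py <<'E'
from h import *
import sys
st()
name=sys.argv[1]; rows=[]
v=[tuple(map(int,a.split(","))) for a in sys.argv[2:]] # x,y per cam
for n,(x,y) in zip(("top","side"),v):
    f=capture(n)["frame"]; rows.append(cv2.resize(f[y:y+75,x:x+75],(400,400),interpolation=cv2.INTER_CUBIC))
cv2.imwrite(f"pics/{name}.png",np.hstack(rows))
E
python3 v.py v1 175,205 190,185
```

```text
{'time_s': 4.075, 'joints': [0.282, 0.588, 1.353, 0.0, 1.202, -1.531], 'eef_pos': [543.568, 278.384, 130.982], 'ee_rot': [-0.001, -0.121, 0.993, -0.0], 'force': [-0.879, -0.282, -0.749], 'grip_width': 0.599}
```

View pics/v1.png

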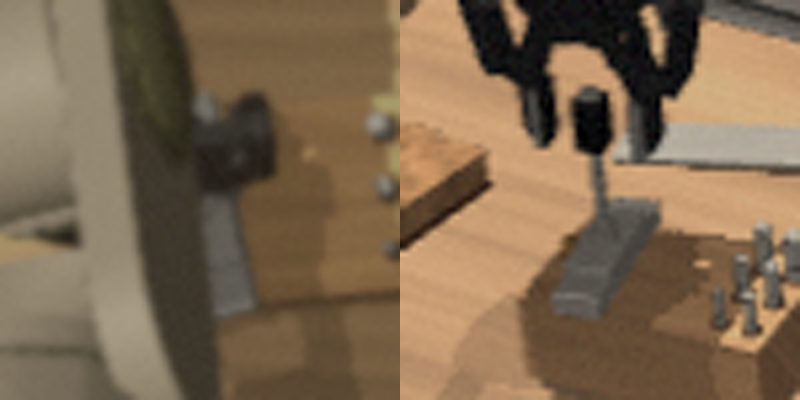

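The side view shows the black grip (592,120) centred between the open fingers, so I'll close on it.

>>> arm_command(
  steps=[0,0,0,0,10,0,0,0,0,10,0,0,0,0,10,0,0,0,0,10,0,0,0,0,10],
  grip_force=40,
)

```text
time_s: 4.8
eef_pos: [544.4, 278.1, 131.7]
ee_rot: [0.0, -0.12, 0.993, 0.0]
force: [-0.2, 0.9, 4.6]
grip_width: 0.201
```

>>> arm_command(
  steps=[0,0,0.2,0,10,0,0,0.4,0,10,0,0,0.6,0,10,0,0,0.6,0,10,0,0,0,0,10],
)

```text
time_s: 5.42
eef_pos: [544.8, 278.1, 223.2]
ee_rot: [0.002, -0.12, 0.993, 0.0]
force: [0.6, 0.6, -1.4]
grip_width: 0.205
```

```bash
python3 v.py v2 175,205 190,170
```

```text
{'time_s': 5.425, 'joints': [0.281, 0.511, 1.23, -0.0, 1.397, -1.532], 'eef_pos': [544.842, 278.103, 223.198], 'ee_rot': [0.002, -0.12, 0.993, 0.0], 'force': [0.62, 0.575, -1.413], 'grip_width': 0.205}
```

View pics/v2.png

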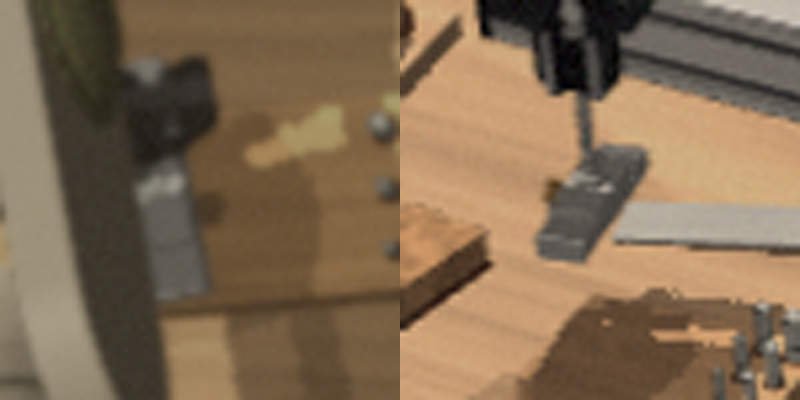

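>>> arm_command(
  steps=[0,-0.4,0,0,10,0,-0.8,0,0,10,0,-1,0,0,10,0,-1,0,0,10,0,-1,0,0,10],
)

```text
time_s: 6.15
eef_pos: [543.3, 65.4, 220.3]
ee_rot: [-0.001, -0.12, 0.993, 0.0]
force: [1.0, -0.1, -2.3]
grip_width: 0.205
```

>>> arm_command(
  steps=[0,-1,0,0,10,0,-1,0,0,10,0,-1,0,0,10,0,-1,0,0,10,0,-1,0,0,10],
)

```text
time_s: 6.78
eef_pos: [543.0, -184.3, 220.2]
ee_rot: [-0.001, -0.12, 0.993, 0.0]
force: [0.4, 0.4, -2.1]
grip_width: 0.204
```

>>> arm_command(
  steps=[-0.05,-0.7,0,0,10,0,-0.37,0,0,10,0,0,-0.5,0,10,0,0,-0.26,0,10,0,0,0,0,10],
)

```text
time_s: 7.4
eef_pos: [541.4, -234.9, 182.4]
ee_rot: [-0.001, -0.121, 0.993, 0.001]
force: [-0.5, -0.0, -1.6]
grip_width: 0.206
```

```bash
python3 v.py v3 385,205 350,235
```

```text
{'time_s': 7.4, 'joints': [-0.608, 0.496, 1.361, 0.0, 1.287, -2.421], 'eef_pos': [541.372, -234.862, 182.424], 'ee_rot': [-0.001, -0.121, 0.993, 0.001], 'force': [-0.471, -0.009, -1.56], 'grip_width': 0.206}
```

View pics/v3.png

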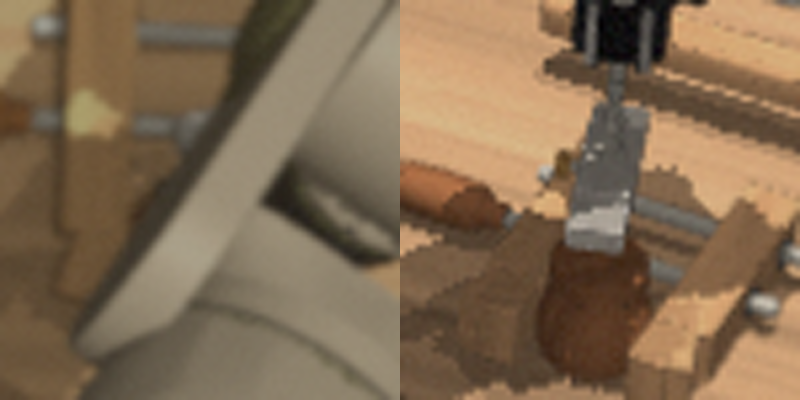

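```bash
python3 - <<'E'
from h import *
c=capture("side"); f=c["frame"].astype(int)
for z in(150,160,165,170,175): print(z,proj(c,(541.4,-234.9,z)).round(1))
for z in (30,60): print(z,proj(c,(541.7,-235.1,z)).round(1))
for r in(248,249,250,251,252): print(r,f[r,382:400].sum(1).tolist())
for d in trace(c,"foot_a")[:3]:
    ys,xs=np.nonzero(d["mask"]); print(d["score"],[(y,xs[ys==y].min(),xs[ys==y].max()) for y in range(284,304,3) if (ys==y).any()])
E
```

```text
150 [[389.5 256. ]]
160 [[389.8 252.9]]
165 [[389.9 251.3]]
170 [[390.1 249.7]]
175 [[390.2 248.1]]
30 [[386.7 291.7]]
60 [[387.5 283.1]]
248 [202, 212, 215, 201, 215, 214, 209, 197, 255, 256, 235, 262, 175, 224, 257, 307, 465, 402]
249 [206, 203, 211, 212, 210, 209, 211, 213, 254, 242, 212, 271, 267, 265, 263, 271, 281, 305]
250 [246, 241, 238, 249, 208, 204, 218, 211, 229, 221, 181, 200, 208, 210, 222, 252, 261, 258]
251 [437, 418, 424, 421, 255, 244, 216, 237, 275, 250, 202, 214, 204, 201, 212, 220, 204, 213]
252 [493, 433, 429, 435, 418, 419, 252, 232, 269, 248, 190, 215, 227, 208, 218, 213, 206, 205]
0.95 []
0.67 [(284, np.int64(378), np.int64(395)), (287, np.int64(378), np.int64(395)), (290, np.int64(377), np.int64(395)), (293, np.int64(376), np.int64(396)), (296, np.int64(375), np.int64(395)), (299, np.int64(376), np.int64(393)), (302, np.int64(378), np.int64(392))]
```

>>> arm_command(
  steps=[0,0,0,-1,10,0,0,0,-1,10,0,0,0,-1,10,0,0,0,-1,10,0,0,0,-1,10],
)

```text
time_s: 8.22
eef_pos: [542.0, -235.5, 184.0]
ee_rot: [0.001, 0.099, 0.995, -0.0]
force: [-0.6, 0.3, -2.3]
grip_width: 0.205
```

>>> arm_command(
  steps=[0,0,0,-1,10,0,0,0,-1,10,0,0,0,-1,10,0,0,0,-1,10,0,0,0,-1,10],
)

```text
time_s: 8.85
eef_pos: [541.9, -235.5, 184.0]
ee_rot: [0.001, 0.312, 0.95, -0.0]
force: [-0.3, -0.0, -1.6]
grip_width: 0.207
```

>>> arm_command(
  steps=[0,0,0,-1,10,0,0,0,-1,10,0,0,0,-1,10,0,0,0,-1,10,0,0,0,-1,10],
)

```text
time_s: 9.48
eef_pos: [542.0, -235.6, 184.0]
ee_rot: [0.001, 0.51, 0.86, -0.0]
force: [-0.4, -0.5, -1.7]
grip_width: 0.202
```

```bash
python3 v.py v4 385,205 350,235
```

```text
{'time_s': 9.475, 'joints': [-0.608, 0.494, 1.359, -0.0, 1.287, -1.109], 'eef_pos': [541.953, -235.562, 184.022], 'ee_rot': [0.001, 0.51, 0.86, -0.0], 'force': [-0.382, -0.544, -1.724], 'grip_width': 0.202}
```

View pics/v4.png

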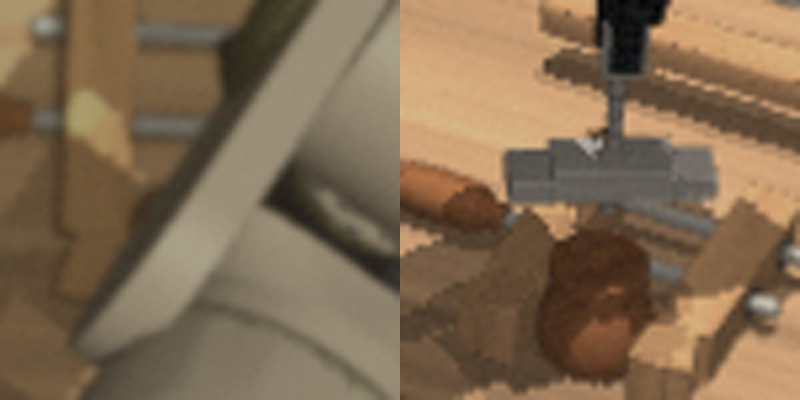

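>>> arm_command(
  steps=[-0.01,0,-0.3,0,10,0,0,-0.2,0,10,0,0,-0.06,0,10,0,0,-0.06,0,10,0,0,0,0,10],
)

```text
time_s: 10.2
eef_pos: [541.2, -235.6, 152.3]
ee_rot: [0.0, 0.509, 0.861, 0.0]
force: [0.1, -0.0, -1.6]
grip_width: 0.206
```

>>> arm_command(
  steps=[0,0,-0.04,0,10,0,0,-0.04,0,10,0,0,-0.04,0,10,0,0,-0.04,0,10,0,0,0,0,10],
)

```text
time_s: 10.82
eef_pos: [541.1, -235.5, 144.1]
ee_rot: [-0.0, 0.509, 0.861, 0.0]
force: [0.4, -0.3, -1.7]
grip_width: 0.198
```

>>> arm_command(
  steps=[0,0,-0.04,0,10,0,0,-0.04,0,10,0,0,0,0,10],
)

```text
time_s: 11.2
eef_pos: [541.2, -235.5, 140.1]
ee_rot: [-0.0, 0.509, 0.861, 0.0]
force: [1.0, 0.1, -1.4]
grip_width: 0.201
```

>>> arm_command(
  steps=[0,0,-0.04,0,10,0,0,-0.04,0,10,0,0,0,0,10],
)

```text
time_s: 11.58
eef_pos: [541.2, -235.6, 136.3]
ee_rot: [0.0, 0.509, 0.861, -0.0]
force: [0.2, 0.4, -0.7]
grip_width: 0.205
```

>>> arm_command(
  steps=[0,0,-0.04,0,10,0,0,-0.04,0,10,0,0,0,0,10],
)

```text
time_s: 11.95
eef_pos: [541.3, -235.6, 132.3]
ee_rot: [0.0, 0.509, 0.861, 0.0]
force: [0.3, 1.4, 2.9]
grip_width: 0.205
```

>>> arm_command(
  steps=[0,0,-0.02,0,10,0,0,-0.02,0,10,0,0,0,0,10],
  grip_force=20,
)

```text
time_s: 12.32
eef_pos: [541.3, -235.6, 130.2]
ee_rot: [0.0, 0.509, 0.861, 0.0]
force: [0.9, 1.0, 2.5]
grip_width: 0.202
```

>>> arm_command(
  steps=[0,0,-0.02,0,10,0,0,-0.02,0,10,0,0,0,0,10],
)

```text
time_s: 12.7
eef_pos: [541.3, -235.6, 128.2]
ee_rot: [0.0, 0.509, 0.861, 0.0]
force: [-0.6, 1.0, 4.3]
grip_width: 0.202
```

>>> arm_command(
  steps=[0,0,-0.02,0,10,0,0,-0.02,0,10],
)

```text
time_s: 12.95
eef_pos: [541.3, -235.6, 126.3]
ee_rot: [0.0, 0.509, 0.861, 0.0]
force: [0.5, 1.4, 4.2]
grip_width: 0.202
```

>>> arm_command(
  steps=[0,0,-0.02,0,10,0,0,-0.02,0,10],
)

```text
time_s: 13.2
eef_pos: [541.3, -235.6, 124.3]
ee_rot: [0.0, 0.509, 0.861, 0.0]
force: [0.4, 0.5, 4.4]
grip_width: 0.205
```

```bash
python3 v.py v5 385,205 350,235
```

```text
{'time_s': 13.2, 'joints': [-0.609, 0.552, 1.432, 0.0, 1.157, -1.112], 'eef_pos': [541.27, -235.563, 124.261], 'ee_rot': [0.0, 0.509, 0.861, 0.0], 'force': [0.351, 0.508, 4.39], 'grip_width': 0.205}
```

View pics/v5.png

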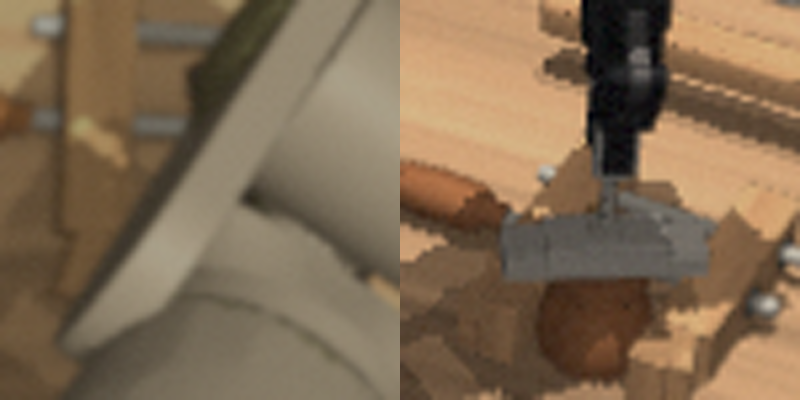

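The side view shows the stock resting on the foot's top, with the gap between fingers and stock shrinking, so the rod is sliding down. I'll keep pushing in small steps.

>>> arm_command(
  steps=[0,0,-0.02,0,10,0,0,-0.02,0,10],
)

```text
time_s: 13.55
eef_pos: [541.3, -235.6, 122.3]
ee_rot: [0.0, 0.509, 0.861, 0.0]
force: [0.9, 0.4, 4.0]
grip_width: 0.207
```

>>> arm_command(
  steps=[0,0,-0.02,0,10,0,0,-0.02,0,10],
)

```text
time_s: 13.8
eef_pos: [541.3, -235.5, 120.2]
ee_rot: [0.0, 0.509, 0.861, 0.0]
force: [0.3, 0.9, 5.0]
grip_width: 0.207
```

>>> arm_command(
  steps=[0,0,-0.02,0,10,0,0,-0.02,0,10],
)

```text
time_s: 14.05
eef_pos: [541.3, -235.6, 118.2]
ee_rot: [0.0, 0.509, 0.861, 0.0]
force: [0.9, 1.3, 4.0]
grip_width: 0.204
```

>>> arm_command(
  steps=[0,0,-0.02,0,10,0,0,-0.02,0,10],
)

```text
time_s: 14.3
eef_pos: [541.2, -235.5, 116.2]
ee_rot: [0.0, 0.509, 0.861, 0.0]
force: [1.3, 0.4, 4.9]
grip_width: 0.208
```

>>> arm_command(
  steps=[0,0,-0.02,0,10,0,0,-0.02,0,10],
)

```text
time_s: 14.55
eef_pos: [541.3, -235.5, 114.2]
ee_rot: [0.0, 0.509, 0.861, 0.0]
force: [0.8, 1.2, 4.5]
grip_width: 0.201
```

>>> arm_command(
  steps=[0,0,-0.02,0,10,0,0,-0.02,0,10],
)

```text
time_s: 14.8
eef_pos: [541.3, -235.5, 112.2]
ee_rot: [0.0, 0.509, 0.861, 0.0]
force: [1.9, 0.5, 3.8]
grip_width: 0.205
```

>>> arm_command(
  steps=[0,0,-0.02,0,10,0,0,-0.02,0,10],
)

```text
time_s: 15.05
eef_pos: [541.2, -235.6, 110.3]
ee_rot: [0.0, 0.509, 0.861, -0.0]
force: [1.9, 1.3, 4.8]
grip_width: 0.208
```

>>> arm_command(
  steps=[0,0,-0.02,0,10,0,0,-0.02,0,10],
)

```text
time_s: 15.3
eef_pos: [541.3, -235.5, 108.2]
ee_rot: [0.0, 0.509, 0.861, 0.0]
force: [2.0, 0.5, 4.5]
grip_width: 0.205
```

>>> arm_command(
  steps=[0,0,-0.02,0,10,0,0,-0.02,0,10],
)

```text
time_s: 15.55
eef_pos: [541.5, -235.6, 107.3]
ee_rot: [0.0, 0.509, 0.861, -0.0]
force: [-0.4, 3.1, 15.5]
grip_width: 0.21
```

>>> arm_command(
  steps=[0,0,0,0,10,0,0,0,0,10],
)

```text
time_s: 15.8
eef_pos: [541.4, -235.6, 107.3]
ee_rot: [0.0, 0.509, 0.861, -0.0]
force: [-1.6, 2.0, 11.7]
grip_width: 0.206
```

```bash
python3 v.py v6 385,205 350,240
```

```text
{'time_s': 15.8, 'joints': [-0.609, 0.572, 1.448, -0.0, 1.121, -1.112], 'eef_pos': [541.393, -235.643, 107.289], 'ee_rot': [0.0, 0.509, 0.861, -0.0], 'force': [-1.605, 2.035, 11.697], 'grip_width': 0.206}
```

View pics/v6.png

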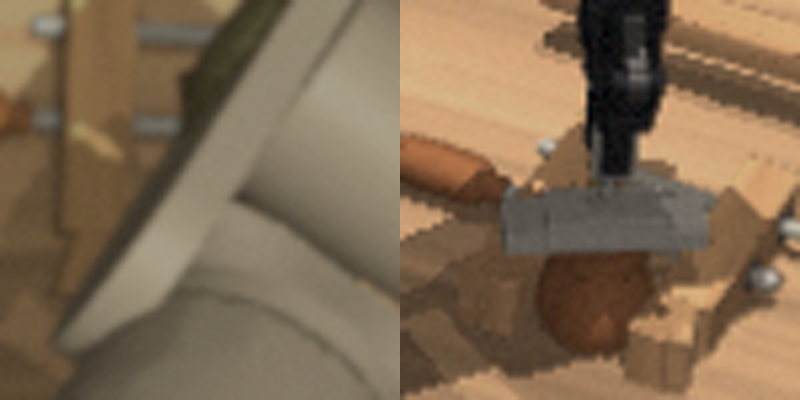

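The side view shows the stock flat on the foot's top, and the force went from about 4.5 to 15.5 N, so the rod has bottomed at a depth of about 45 mm. Now I'll lift out and rotate back.

>>> arm_command(
  steps=[0,0,0.04,0,10,0,0,0.1,0,10,0,0,0.2,0,10,0,0,0.2,0,10,0,0,0.3,0,10],
)

```text
time_s: 16.52
eef_pos: [541.1, -235.5, 149.0]
ee_rot: [-0.0, 0.509, 0.861, -0.0]
force: [0.5, 0.0, -1.3]
grip_width: 0.205
```

>>> arm_command(
  steps=[0,0,0.4,0,10,0,0,0.5,0,10,0,0,0.3,0,10,0,0,0.1,0,10,0,0,0,0,10],
  grip_force=30,
)

```text
time_s: 17.15
eef_pos: [541.1, -235.5, 213.0]
ee_rot: [-0.0, 0.509, 0.861, 0.0]
force: [0.4, -0.3, -2.7]
grip_width: 0.207
```

```bash
python3 v.py v7 385,205 355,230
```

```text
{'time_s': 17.15, 'joints': [-0.609, 0.471, 1.318, -0.0, 1.353, -1.112], 'eef_pos': [541.11, -235.48, 213.011], 'ee_rot': [-0.0, 0.509, 0.861, 0.0], 'force': [0.368, -0.287, -2.658], 'grip_width': 0.207}
```

View pics/v7.png

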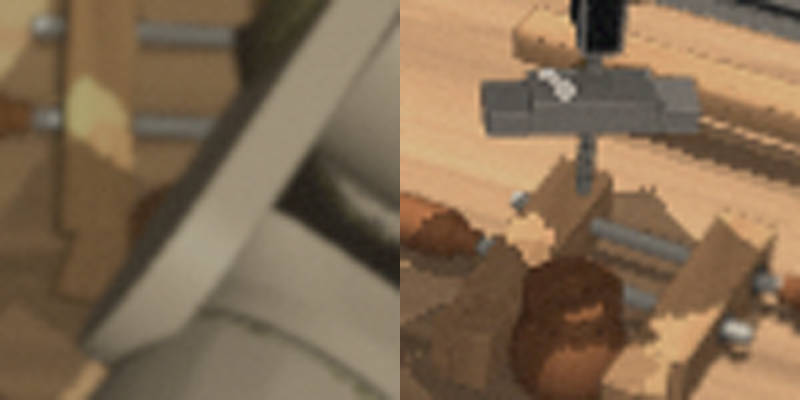

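>>> arm_command(
  steps=[0,0.4,0,1,10,0,0.7,0,1,10,0,0.7,0,1,10,0,0.7,0,1,10,0,0.7,0,1,10],
)

```text
time_s: 17.88
eef_pos: [540.9, -74.4, 212.6]
ee_rot: [-0.001, 0.309, 0.951, 0.0]
force: [1.2, -0.5, -1.5]
grip_width: 0.204
```

>>> arm_command(
  steps=[0,0.7,0,1,10,0,0.7,0,1,10,0,0.7,0,1,10,0,0.7,0,1,10,0,0.7,0,1,10],
)

```text
time_s: 18.5
eef_pos: [540.9, 100.6, 212.6]
ee_rot: [-0.001, 0.096, 0.995, -0.0]
force: [0.4, 0.2, -1.7]
grip_width: 0.203
```

>>> arm_command(
  steps=[0,0.8,0,1,10,0,0.8,0,1,10,0,0.8,0,1,10,0,0.7,0,1,10,0,0.3,0,1,10],
)

```text
time_s: 19.12
eef_pos: [540.6, 271.2, 212.3]
ee_rot: [-0.001, -0.123, 0.992, -0.0]
force: [0.3, -0.8, -1.4]
grip_width: 0.205
```

>>> arm_command(
  steps=[0,0,0,0,10,0,0,0,0,10],
)

```text
time_s: 19.38
eef_pos: [541.2, 268.7, 212.9]
ee_rot: [-0.0, -0.119, 0.993, -0.0]
force: [-0.4, -1.1, -1.4]
grip_width: 0.206
```

```bash
python3 - <<'E'
from h import *
st(); e=sense()["eef_pos"]
c=capture("side"); cv2.imwrite("pics/v8.png",cv2.resize(c["frame"][190:265,190:290],(800,600),interpolation=cv2.INTER_CUBIC))
for z in(121,e[2]-92,55,60): print(z,proj(c,(e[0],e[1],z)).round(1), proj(c,(541.1,-235.5,z)).round(1))
print("bore guess",proj(c,(544.4,278.1,55)).round(1))
E
```

```text
{'time_s': 19.375, 'joints': [0.267, 0.503, 1.269, -0.0, 1.37, -1.543], 'eef_pos': [541.197, 268.729, 212.856], 'ee_rot': [-0.0, -0.119, 0.993, -0.0], 'force': [-0.366, -1.065, -1.431], 'grip_width': 0.206}
121 [[228.9 217.1]] [[389.  265.1]]
120.85563957741255 [[228.9 217.1]] [[389.  265.1]]
55 [[231.  235.6]] [[387.4 284.7]]
60 [[230.8 234.2]] [[387.5 283.3]]
bore guess [[229.1 234.2]]
```

View pics/v8.png

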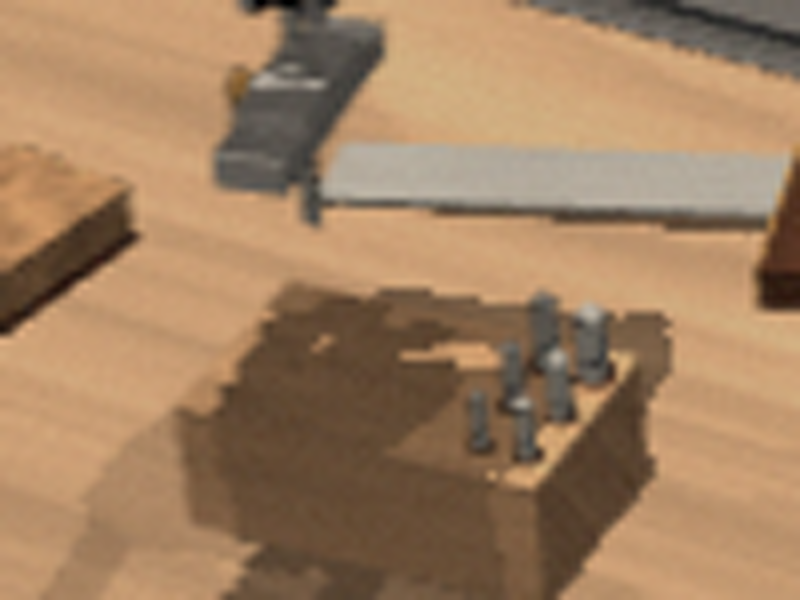

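The side view shows the tip at (312,222) in the crop, within half a pixel of where TCP−92 projects. The stand's top is in shadow, so I'll look for the bore numerically.

```bash
python3 - <<'E'
from h import *
f=np.mean([capture("side")["frame"].astype(float).sum(2) for _ in range(4)],0)
print("cols",list(range(218,244)))
for r in range(225,244): print(r,f[r,218:244].astype(int).tolist())
E
```

```text
cols [218, 219, 220, 221, 222, 223, 224, 225, 226, 227, 228, 229, 230, 231, 232, 233, 234, 235, 236, 237, 238, 239, 240, 241, 242, 243]
225 [478, 480, 480, 484, 482, 484, 471, 414, 356, 338, 385, 408, 429, 439, 441, 445, 443, 452, 465, 473, 479, 484, 353, 449, 487, 484]
226 [472, 473, 481, 479, 485, 479, 424, 334, 292, 291, 293, 293, 290, 318, 355, 392, 435, 441, 439, 319, 262, 268, 276, 279, 287, 288]
227 [459, 459, 465, 471, 477, 423, 327, 292, 293, 292, 293, 293, 246, 222, 215, 221, 221, 299, 264, 257, 270, 259, 260, 266, 267, 273]
228 [470, 469, 469, 461, 459, 368, 291, 283, 281, 287, 283, 242, 223, 221, 223, 217, 218, 221, 213, 215, 222, 273, 278, 279, 269, 264]
229 [479, 480, 476, 465, 439, 430, 322, 223, 216, 225, 219, 217, 214, 218, 217, 220, 219, 218, 216, 216, 260, 284, 278, 275, 277, 276]
230 [482, 482, 471, 440, 384, 278, 223, 223, 225, 223, 222, 221, 221, 220, 217, 214, 218, 213, 217, 219, 261, 279, 279, 232, 213, 215]
231 [481, 474, 428, 406, 305, 214, 221, 223, 223, 233, 224, 230, 234, 231, 227, 220, 218, 216, 213, 218, 209, 212, 212, 212, 208, 211]
232 [467, 440, 414,
[... 900 characters left out ...]
 215, 213, 212, 217, 214]
239 [209, 205, 212, 212, 217, 210, 216, 214, 223, 223, 224, 223, 224, 226, 225, 224, 220, 228, 222, 226, 224, 223, 217, 226, 220, 217]
240 [209, 207, 210, 208, 214, 215, 220, 221, 222, 217, 217, 225, 222, 220, 225, 222, 222, 226, 223, 224, 225, 227, 224, 219, 224, 224]
241 [212, 211, 216, 206, 211, 210, 220, 213, 219, 229, 219, 227, 222, 226, 223, 225, 217, 219, 216, 219, 225, 222, 220, 218, 221, 228]
242 [216, 220, 216, 212, 212, 213, 216, 214, 215, 219, 220, 221, 224, 230, 230, 226, 218, 218, 218, 219, 223, 219, 222, 226, 232, 225]
243 [220, 224, 227, 223, 226, 222, 217, 218, 215, 210, 211, 218, 225, 221, 233, 229, 228, 233, 232, 228, 221, 221, 222, 230, 283, 292]
```

>>> arm_command(
  steps=[0.064,0.188,0,0,10,0,0,0,0,10,0,0,-0.5,0,10,0,0,-0.5,0,10,0,0,0,0,10],
)

```text
time_s: 20.25
eef_pos: [543.6, 278.7, 161.7]
ee_rot: [-0.002, -0.12, 0.993, -0.0]
force: [-0.3, 0.7, -1.4]
grip_width: 0.203
```

>>> arm_command(
  steps=[0,0,-0.14,0,10,0,0,-0.06,0,10,0,0,-0.06,0,10,0,0,-0.04,0,10,0,0,0,0,10],
)

```text
time_s: 20.88
eef_pos: [544.4, 278.8, 148.3]
ee_rot: [-0.0, -0.12, 0.993, -0.0]
force: [1.3, 0.8, -1.5]
grip_width: 0.203
```

>>> arm_command(
  steps=[0,0,-0.02,0,10,0,0,-0.02,0,10,0,0,-0.02,0,10,0,0,0,0,10],
)

```text
time_s: 21.38
eef_pos: [544.4, 278.8, 145.2]
ee_rot: [-0.0, -0.12, 0.993, -0.0]
force: [0.6, 0.1, -1.5]
grip_width: 0.206
```

>>> arm_command(
  steps=[0,0,-0.02,0,10,0,0,0,0,10],
)

```text
time_s: 21.62
eef_pos: [544.4, 278.8, 144.2]
ee_rot: [-0.0, -0.12, 0.993, -0.0]
force: [-0.1, -0.5, -0.8]
grip_width: 0.206
```

>>> arm_command(
  steps=[0,0,-0.03,0,10,0,0,-0.03,0,10,0,0,0,0,10],
)

```text
time_s: 22.0
eef_pos: [544.3, 278.8, 141.1]
ee_rot: [-0.0, -0.12, 0.993, -0.0]
force: [0.5, 0.2, -1.2]
grip_width: 0.204
```

>>> arm_command(
  steps=[0,0,-0.04,0,10,0,0,-0.04,0,10,0,0,0,0,10],
)

```text
time_s: 22.38
eef_pos: [544.3, 278.8, 137.0]
ee_rot: [-0.0, -0.12, 0.993, -0.0]
force: [0.0, -0.3, -1.2]
grip_width: 0.205
```

>>> arm_command(
  steps=[0,0,-0.2,0,10,0,0,-0.2,0,10,0,0,-0.14,0,10,0,0,-0.08,0,10,0,0,0,0,10],
)

```text
time_s: 23.0
eef_pos: [544.4, 278.8, 106.1]
ee_rot: [-0.0, -0.12, 0.993, -0.0]
force: [0.2, -0.8, -1.2]
grip_width: 0.202
```

```bash
python3 -c "
from h import *
st()"
```

```text
{'time_s': 23.0, 'joints': [0.282, 0.616, 1.376, -0.0, 1.15, -1.53], 'eef_pos': [544.36, 278.835, 106.051], 'ee_rot': [-0.0, -0.12, 0.993, -0.0], 'force': [0.212, -0.764, -1.156], 'grip_width': 0.202}
```

>>> arm_command(
  steps=[0,0,-0.04,0,10,0,0,-0.02,0,10,0,0,0,0,10],
)

```text
time_s: 23.38
eef_pos: [544.4, 278.8, 103.3]
ee_rot: [0.0, -0.12, 0.993, -0.0]
force: [0.0, 0.4, -1.7]
grip_width: 0.204
```

>>> arm_command(
  steps=[0,0,-0.006,0,10,0,0,0,0,10],
)

```text
time_s: 23.62
eef_pos: [544.4, 278.8, 103.0]
ee_rot: [0.0, -0.12, 0.993, -0.0]
force: [-0.4, 0.7, -1.5]
grip_width: 0.205
```

>>> arm_command(
  steps=[0,0,-0.006,0,10,0,0,0,0,10],
)

```text
time_s: 23.88
eef_pos: [544.4, 278.9, 102.7]
ee_rot: [-0.0, -0.12, 0.993, -0.0]
force: [1.0, 0.5, -1.3]
grip_width: 0.201
```

>>> arm_command(
  steps=[0,0,-0.004,0,10,0,0,0,0,10],
)

```text
time_s: 24.12
eef_pos: [544.4, 278.8, 102.5]
ee_rot: [-0.0, -0.12, 0.993, -0.0]
force: [-0.1, 0.3, -1.6]
grip_width: 0.204
```

>>> arm_command(
  steps=[0,0,-0.006,0,10,0,0,0,0,10],
)

```text
time_s: 24.38
eef_pos: [544.4, 278.8, 102.4]
ee_rot: [0.0, -0.12, 0.993, -0.0]
force: [-1.7, -0.5, 1.2]
grip_width: 0.204
```

The stock is seated at z=102.4, against 102.3 expected, so the reading is unchanged. Now I'll release.

>>> arm_command(
  steps=[0,0,0,0,26,0,0,0,0,35,0,0,0,0,60,0,0,0,0,60,0,0,0,0,60],
)

```text
time_s: 25.0
eef_pos: [544.4, 278.8, 102.2]
ee_rot: [0.0, -0.12, 0.993, -0.0]
force: [0.4, 0.7, 0.0]
grip_width: 0.602
```

>>> arm_command(
  steps=[0,0,0.1,0,60,0,0,0.4,0,60,0,0,0.8,0,60,0,0,0.8,0,60,0,0,0.8,0,60],
)

```text
time_s: 25.62
eef_pos: [544.3, 278.8, 249.0]
ee_rot: [0.0, -0.12, 0.993, 0.0]
force: [-0.2, -0.2, -0.9]
grip_width: 0.601
```

>>> arm_command(
  steps=[-0.8,0.5,0,0,60,-0.8,0.5,0,0,60,-0.8,0.5,0,0,60,-0.8,0.5,0,0,60,-0.8,0.5,0,0,60],
)

```text
time_s: 26.25
eef_pos: [343.1, 404.5, 247.7]
ee_rot: [0.0, -0.12, 0.993, 0.0]
force: [0.1, 0.7, -0.7]
grip_width: 0.6
```

```bash
cat > e.py <<'E'
from h import *
st()
c=capture("top"); a=cv2.resize(c["frame"][190:290,170:270],(400,400),interpolation=cv2.INTER_CUBIC)
print([(np.round(d["point"],0).tolist(),round(d["score"],2)) for t in("foot_a","gauge","rod_grip") for d in search_frame(c,t)])
s=capture("side"); b=cv2.resize(s["frame"][190:270,190:270],(400,400),interpolation=cv2.INTER_CUBIC)
cv2.imwrite("pics/end.png",np.hstack([a,b]))
print("grip centre pred",proj(s,(544.4,278.5,121.3)).round(1),proj(c,(544.4,278.5,137.3)).round(1))
E
python3 e.py
```

```text
{'time_s': 26.25, 'joints': [0.646, 0.313, 1.455, 0.0, 1.373, -1.166], 'eef_pos': [343.063, 404.475, 247.695], 'ee_rot': [0.0, -0.12, 0.993, 0.0], 'force': [0.064, 0.748, -0.69], 'grip_width': 0.6}
[([418.0, 6.0, 62.0], 0.92), ([542.0, -233.0, 58.0], 0.9), ([746.0, 25.0, 60.0], 0.61), ([536.0, 273.0, 72.0], 0.7), ([535.0, 274.0, 70.0], 0.53), ([542.0, 278.0, 138.0], 0.47)]
grip centre pred [[226.8 215.7]] [[205.3 239.6]]
```

View pics/end.png

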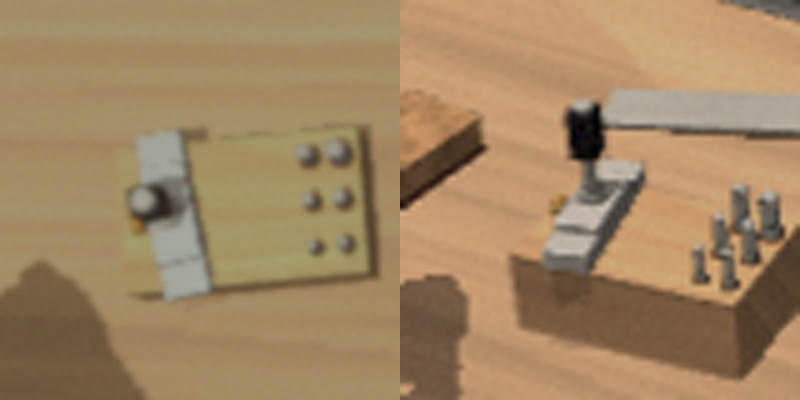

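The gauge stands upright in its bore with the stock on the stand. The grip is at about (227,216) in the side view, against a prediction of (226.8,215.7).

```bash
python3 -c "
from rig import finish_job
print(finish_job())"
```

```text
the job is handed in; nothing more can be done
None
```

The bore in the clamped foot measures about 45 mm deep. The gauge is back upright in its stand, released, and I have handed the job in. It took about 26 s of the 54 s allowed.

**Measuring:** I held the gauge by its grip and lowered the rod into the bore. The stock came to rest on the foot, and the rod slid at about 4–5 N. It bottomed with a measured peak of about 15.5 N, settling to 11.7 N, which is under the 25 N that marks the wood. The side view showed the stock flat on the foot.

**Putting it back:** The stock met the stand at tool height 102.4 mm, against 102.3 mm expected for an unchanged reading. The contact force changed by about 2.8 N, below the 5 N that would slide the rod.

**Last checks:**
- **Gauge:** It stands upright with the stock on the stand, and the grip is within half a pixel of its predicted place.
- **Feet:** All three are where they started, within the accuracy of the detection.
- **Other things on the bench:** I did not measure these again. The arm's route kept clear of them.
- **Disagreements:** Early on, the two cameras disagreed by about 3 mm on where the foot's bore was. I used a compromise position, and the rod went in without touching. I could not see the stand's bore clearly in shadow, so I used the position where I first gripped the gauge, and the rod went in freely.
- **Pictures:** I viewed 12, two over the budget of 10.

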